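Fit the end panel of a spice shelf and draw it tight with its cam lock

ROBOT

A 6-joint arm with a two-finger parallel gripper is mounted at the origin on a cart in front of the work surface, level with it; the furniture and walls round the work are solid. World frame = base frame: x ahead of the robot, y to its left, z up, the work surface at z = 0. Lengths are in mm, angles in rad, forces in N, time in s.
With the tool pointing down it reaches from about 300 to 775 mm from the base axis. Payload 14.6 kg.
Tool frame: the origin (TCP) lies midway between the tips of the shut fingers; the grasp point (between the pads) lies 19 mm behind it; z points along the fingers, y is the line along which they close (so a half turn about z gives the same grasp; the last joint's range is limited). The gripper opens to 94 mm and grips with 3 to 60 N. Pads are 16 mm wide; open, the fingers measure 119 mm over their backs; the gripper's body (75 mm by 177 mm) begins 78 mm behind the grasp point.
Start: joints at [-1.265, 0.3, 1.521, -0, 1.321, -0.067], TCP at [200.316, -512.214, 205.446] pointing down, gripper open.
Joint ranges: [-3.03, 3.03], [-0.79, 2.21], [0.23, 2.52], [-1.04, 4.18], [0, 3.07], [-2.55, 2.55]. Speed limits (rad/s): [2.22, 2.22, 2.57, 3.14, 3.14, 3.14].

INTERFACE

Orientations are given as [roll, pitch, yaw] about the fixed x, y, z axes, in that order (R = Rz(yaw) Ry(pitch) Rx(roll)).
In Python, from cell import manip, camera gives the robot as it stands.
- The arm moves only by the tool move_arm, never from a script. Its arguments are lists of equal length, an entry for each row: "dp": the shift along the world's x, y, z in mm, a list of three; "rotation": the turn, a rotation vector about the world's x, y, z in rad, a list of three; "hand": the opening, from 0 (shut) to 1 (fully open). A call has 1 to 10 rows; each row shifts and turns the commanded pose from where the row before left it; what a row does not reach is not made up. A row lasts 1/8 s, in which the tool goes at most 62.5 mm and 10.7 degrees, less where a joint would pass 70% of its speed; a pose out of reach is approached as far as the arm can. A call with a gripper value outside its range is refused whole. The fingers move at their own pace and stop on an object; "newtons" is the grip in N (left out, the last holds). Time passes only in rows, so rows that do not move let the fingers close. It gives the time, the measured TCP pose, the force, the opening and the grip force at its end, in the units of the state.
- manip.read_state(): the state, without advancing time (a new reading comes with each control period).
- camera(name): name is "scene" or "top" or "wrist"; returns a dict with "image" (420x560x3 uint8, red, green, blue), "fx", "fy", "cx", "cy" (pixels), "R" (3x3) and "t" (3): a world point X has camera coordinates R X + t; the wrist camera has in their place "mount" (4x4, takes a point from camera to tool coordinates, whose origin is the TCP and whose axes are the flange's). Camera axes: x right, y down, z forward; pixel columns grow to the right and rows downward; lengths in mm; the calibration is good to about 2 mm. A picture is of the moment at which its call begins: read the wrist's pose just before it. There is no depth.
- manip.sign_off(): hands the job in; it is judged then, once.
The state is a dict: "clock": time; "joints": joint angles; "qd": joint speeds; "effort": joint torques, N m; "eef_pos": TCP position; "eef_rot": TCP orientation; "wrist_force": force on the tool from outside, world axes, zero at the start; "moment": the same for the moment, N m; "finger_gap": finger opening in mm; "finger_force": force on a finger pad.
Only numpy, scipy, OpenCV 4.12 (cv2) and the standard library are available. Lean on these libraries where they do the work, as an engineer would, in place of code of your own. Each camera call takes 0.05 s, during which the arm holds its last target. There are 200 camera calls.

TASK

Finish the little wooden spice shelf that stands on the switched-off hob: push the loose end panel home, its dowels and its headed stud into the three holes in the open end of the board, then swing the orange cam lever clockwise until the cam has drawn the panel up firmly against the board. Stop as soon as it is firm (the black knob then pushes back with about 7 N) and let go, because forcing the lever further strips the fitting; leave the glass, the bottle, the mug and the jars standing where they are.

Things in the scene. Friction and masses are not known exactly. Their poses are not given: they have to be found in the camera images.
- rack: The shelf, fixed, pale wood. Origin on the worktop under the middle of the board's open end; x to its back, y along the board away from the open end, z up. Board 240 mm long, 170 deep, 28 thick, top at height 110 mm, end face at y = 0 with a darker edge strip. A steel rail, 23 mm high, stands on the board along the back (x = 73 mm) from y = 120 mm on.
- panel: The loose end panel, pale wood, about 0.5 kg, upright on the worktop beside the open end: 170 (x) by 20 (y) by 140 mm high. Origin under its centre, axes as rack's when fitted: its +y face meets the board's end, its centre then at rack x = 0, y = -10 mm, still standing on the worktop. Two dowels, 9.2 mm thick, round-ended, stand 20 mm out of the +y face at x = -55 and 55 mm, height 96 mm.
- grip_edge (a point): Middle of the panel's top edge, height 140 mm. The 20 mm thick edge can be held from above; fitted, it rises 30 mm above the board's top.
- stud_root (a point): Where the steel stud leaves the panel's +y face, at height 96 mm; axes as the panel's. The stud has a 5 mm thick neck and an upright cross-barrel head, 8 mm wide and 13 mm high, whose axis is 40 to 44 mm out from the face: it was screwed in by hand, farther on one shelf than on another.
- bore (a point): Mouth of the stud bore in the board's end face (rack x = 0, height 96 mm), 18 mm wide; axes as rack's. At x = -55 and 55 mm beside it are the dowel holes, 11.5 mm wide, 24 mm deep. When the panel is tight, stud_root lies here.
- seal (a point): Face of one of two black rubber seal pads on the board's end face (rack x = -31 and 31 mm), 2 mm proud of it. Both together take about 8 N to press level, and push the panel back by up to 2 mm when it is let go.
- cam: The cam lock in the board's top: steel flange 39 mm wide, orange lever, black knob at the lever's end. Origin on the cam's axis at height 96 mm. Inside, a hollow drum whose mouth admits the stud's head, and a spiral slot that then catches it and draws it in, about 3 mm per rad.
- cam_turn (a joint): Turn of the cam in rad, growing clockwise seen from above. Starts near 0 (-0.15 to 0.15): mouth open to the stud. The slot catches the head after 0.7 to 1.2 rad; the joint gets tight between 1.3 and 2.8 rad, depending on how far the stud was screwed in, so it must be felt. End stop 3.0. It stays where it is left.
- cam_axis (a point): Cam's axis at the board's top (height 110 mm), 48 mm from the open end; axes as rack's.
- knob (a point): Centre of the black knob's grip, 45 mm from the cam's axis, height 134.5 mm. Upright, round, 12 to 14 mm thick, from 120 mm to its top at 141 mm; the lever below reaches up to 118 mm. At joint 0 the lever points to rack -x, 0.25 rad towards +y; clockwise it swings over the board, away from the panel. Its resistance to a slow push along its arc is told under lever_boss.
- lever_boss (a point): Middle of the orange lever's boss, on the cam's axis, height 120 mm. What the knob's resistance to a slow push along its arc means: about 3 N, turning free; 4 to 6 N, drawing the panel in; 6.5 to 7.5 N, properly tight (15 to 80 N pull on the stud); over 8.5 N, about to strip (95 N pull).
- glass: Bystander: stemmed wine glass, 73 mm wide, 158 mm high; origin under its centre.
- wine_bottle: Bystander: dark green wine bottle, 75 mm wide, 302 mm high; origin under its centre.
- mug: Bystander: white mug with thin red rings, 82 x 112 x 94 mm; origin under its centre.
- red_jar: Bystander: spice jar with red lid and dark label, 45 mm wide, 106 mm high; origin under its centre.
- green_jar: Bystander: spice jar with red lid and pale green label, 45 mm wide, 106 mm high; origin under its centre.
- salt: Bystander: salt shaker, 44 mm wide, 90 mm high; origin under its centre.
Not all that is in view belongs to the job. What is shaped like the panel but blue or yellow is not meant.

How it is judged (in metres and radians):
On the way, in this order (a step that is already met when the one before it is completed fails the run):
1. the end panel is pushed in: the stud and dowels are in their holes, the panel within 3.5 mm of the board's end (y of stud_root in the frame of bore above -0.0035 m and x of stud_root in the frame of bore between -0.003 and 0.003 m), for 0.2 s.
2. the cam has caught the stud and drawn the panel up to within 1 mm (y of stud_root in the frame of bore above -0.001 m and contact force between cam and panel above 10 N), for 0.2 s.
At the end, for the whole second after the job is handed in: The panel stands upright (2 degrees), square (2 degrees) and within 0.8 mm of the board's end, 3 mm sideways, at rest, and the cam pulls on its stud with more than 15 N (y of stud_root in the frame of bore above -0.0008 m and x of stud_root in the frame of bore between -0.003 and 0.003 m and angle between panel's own z axis and vertical below 0.035 rad and angle between the x axis of panel and the x axis of rack, either way round below 0.035 rad and contact force between cam and panel above 15 N and linear speed of panel below 0.01 m/s); the robot touches nothing.
It fails at once if the cam lock is overtightened: it pulls on the stud with over 95 N (contact force between cam and panel above 95 N).
It fails at once if the end panel is knocked over (angle between panel's own z axis and vertical above 0.5 rad).
It fails at once if the glass, the bottle, the mug or a jar is pushed more than 30 mm (distance of any of glass, wine_bottle, mug, red_jar, green_jar, salt from where it was at the start of the episode above 0.03 m).
It also fails if it takes over 56 s, if anything falls off the work surface, if the arm or the gripper's body presses on something with over 40 N, if the wrist force passes 120 N, or if a joint passes its speed limit or range.

## Working session

There is one attempt and no reset: what is moved stays moved. The work goes in short steps, Python scripts to look and compute and a tool call to move; the robot and the scene stay as the last step left them, time stands still between calls to the robot, and variables do not carry over. Pictures are saved under pics/ and viewed, at most 14 in all, crops included, and the job is handed in when it is done.

Besides the shell and the picture viewer there is one more tool, called as name(argument=value, ...) on one line, values as JSON. move_arm: Moves the arm, as the interface text tells. Its arguments: {"type":"object","properties":{"dp":{"type":"array","items":{"type":"array","items":{"type":"number"}}},"rotation":{"type":"array","items":{"type":"array","items":{"type":"number"}}},"hand":{"type":"array","items":{"type":"number"}},"newtons":{"type":"number"}},"required":["dp","rotation","hand"]}

```bash
ls; mkdir -p pics
python3 - <<'E'
from cell import manip, camera
import cv2, numpy as np
s=manip.read_state(); print({k:np.round(v,3).tolist() for k,v in s.items()})
for n in("scene","top"):
    c=camera(n); cv2.imwrite(f"pics/{n}0.png",c["image"][:,:,::-1]); print(n,c["fx"],c["cx"],c["cy"],np.round(c["R"],3).tolist(),np.round(c["t"],1).tolist())
    np.savez(f"{n}0.npz",**{k:c[k] for k in c})
E
```

```text
pics
{'clock': 0.0, 'joints': [-1.265, 0.3, 1.522, 0.0, 1.321, -0.067], 'qd': [0.0, -0.001, 0.0, 0.002, -0.0, -0.002], 'effort': [0.0, -53.181, -35.274, 0.071, 0.024, -0.0], 'eef_pos': [200.257, -511.97, 204.876], 'eef_rot': [-3.14, -0.0, 0.373], 'wrist_force': [-0.715, 0.595, -0.641], 'moment': [0.01, 0.023, -0.001], 'finger_force': 0.0, 'finger_gap': 93.864}
scene 456.8847427459294 287.46191610831784 204.31695438146951 [[-0.763, -0.646, 0.009], [-0.414, 0.478, -0.774], [0.496, -0.595, -0.633]] [351.7, 351.8, 1344.9]
top 438.2927366442884 288.4465586370863 203.50192416416687 [[-0.013, -0.997, 0.071], [-0.99, 0.003, -0.141], [0.14, -0.072, -0.987]] [-85.4, 571.9, 1556.1]
```

View pics/top0.png

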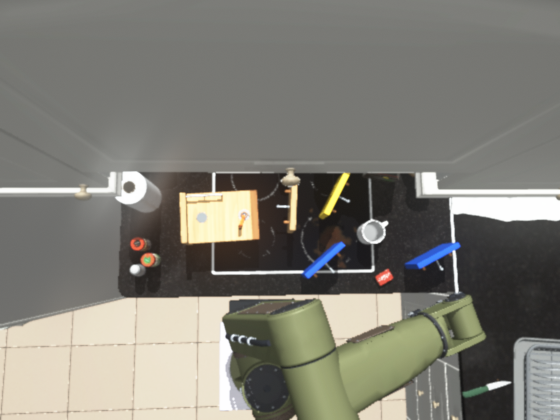

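View pics/scene0.png

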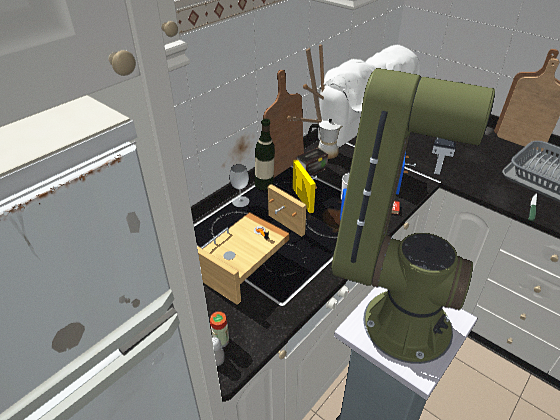

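The top view shows the pale rack at about (180–260, 190–245) with its open end to the right, and the lever at (243, 220). There are four panel-like parts: pale at (293, 205), yellow at (335, 195), blue at (325, 260) and blue at (432, 255). The pale one at (293, 205) fits, because its colour is right and its stud and dowels face the board. I'll confirm it in an enlarged crop.

```bash
cat > h.py <<'E'
import numpy as np, cv2
from cell import manip, camera
def load(n):
    return dict(np.load(n+".npz"))
def ray(c,u,v):
    d=c["R"].T@np.array([(u-c["cx"])/c["fx"],(v-c["cy"])/c["fy"],1.]); return -c["R"].T@c["t"],d
def onz(c,u,v,z):
    o,d=ray(c,u,v); return o+d*(z-o[2])/d[2]
def proj(c,X):
    p=c["R"]@np.asarray(X,float)+c["t"]; return np.array([c["fx"]*p[0]/p[2]+c["cx"],c["fy"]*p[1]/p[2]+c["cy"]])
def wrist():
    from scipy.spatial.transform import Rotation as Ro
    s=manip.read_state(); c=dict(camera("wrist")); Rt=Ro.from_euler("xyz",s["eef_rot"]).as_matrix()
    M=np.asarray(c["mount"]); A=Rt@M[:3,:3]; p=Rt@M[:3,3]+np.asarray(s["eef_pos"])
    c["R"]=A.T; c["t"]=-A.T@p; return s,c
E
python3 - <<'E'
from h import *
a=load("top0")["image"][165:265,170:320,::-1]; cv2.imwrite("pics/c1.png",cv2.resize(a,None,fx=5.3,fy=5.3,interpolation=cv2.INTER_CUBIC))
c=load("top0")
for u,v,z in[(258,190,110),(258,240,110),(293,182,140),(293,232,140),(243,220,110),(371,232,0)]: print(u,v,onz(c,u,v,z).round(0))
E
```

```text
258 190 [610.  21. 110.]
258 240 [435.  22. 110.]
293 182 [ 632. -100.  140.]
293 232 [460. -97. 140.]
243 220 [505.  73. 110.]
371 232 [ 468. -403.    0.]
```

View pics/c1.png

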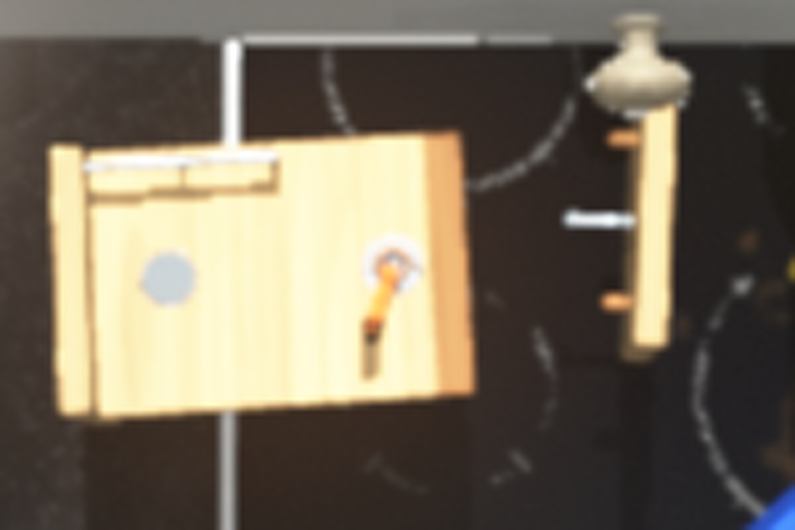

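The crop confirms it: the pale panel at about (655, 225) in the crop has two dowels at (622, 138) and (615, 300) and a steel stud at (598, 218), all facing the board's darker edge strip. Next I'll move above it for wrist camera views.

Run:
```python
from h import *
c=load("scene0")
for n,u,v in[("glass",240,204),("bottle",265,176),("redjar",218,345),("yellow",310,210)]: print(n,onz(c,u,v,0).round(0))
t=load("top0");print("cabinet edge z 600:",onz(t,280,172,600).round(0)); print(-t["R"].T@t["t"])
w=camera("wrist"); print(np.round(w["mount"],3),w["fx"],w["cx"],w["cy"])
```

```text
glass [765. -75.   0.]
bottle [ 817. -275.    0.]
redjar [369. 411.   0.]
yellow [ 538. -224.    0.]
cabinet edge z 600: [568. -30. 600.]
[ 346.4985422    25.51446521 1623.24220863]
[[ 1.00000e-03 -9.62000e-01 -2.74000e-01  8.04210e+01]
 [ 1.00000e+00  1.00000e-03  0.00000e+00 -2.04000e-01]
 [ 0.00000e+00 -2.74000e-01  9.62000e-01 -1.79606e+02]
 [ 0.00000e+00  0.00000e+00  0.00000e+00  1.00000e+00]] 292.6465549939558 281.13188638966164 212.4643121912611
```

move_arm(dp=[[0,10,50],[40,45,20],[40,45,10],[40,45,0],[40,45,0],[40,45,0],[40,45,0],[40,45,0],[40,45,0],[20,40,0]], rotation=[[0,0,0],[0,0,-0.04],[0,0,-0.05],[0,0,-0.05],[0,0,-0.05],[0,0,-0.05],[0,0,-0.05],[0,0,-0.05],[0,0,-0.033],[0,0,0]], hand=[0.7,0.7,0.7,0.7,0.7,0.7,0.7,0.7,0.7,0.7])

```text
clock: 1.4
eef_pos: [540.9, -100.9, 284.5]
eef_rot: [-3.141, 0.001, 0.0]
wrist_force: [-0.3, -0.8, 0.6]
finger_gap: 65.9
finger_force: 0.0
```

Run:
```python
from h import *
s,c=wrist(); np.savez("w1.npz",**c); print(s["eef_pos"].round(1) if hasattr(s["eef_pos"],"round") else s["eef_pos"])
cv2.imwrite("pics/w1.png",c["image"][:,:,::-1])
```

```text
[ 540.9 -100.9  284.5]
```

View pics/w1.png

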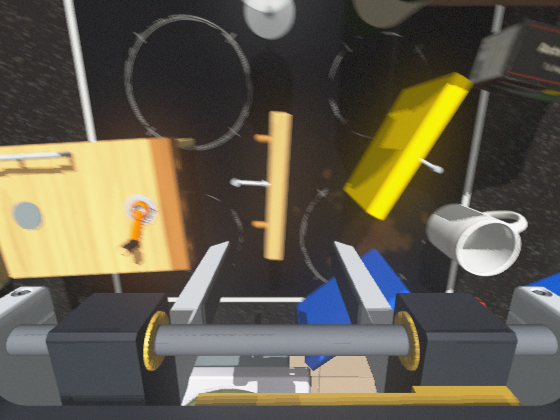

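The wrist view shows the panel's top edge running from (281, 112) to (275, 260), the stud at (235–268, 183), and dowels at (262, 138) and (260, 225). The board's open end runs from about (178, 140) to (190, 270), and the knob is near (130, 245).

Run:
```python
from h import *
c=load("w1"); im=c["image"]
for v in(125,160,200,250): print(v,[(u,*im[v,u].tolist()) for u in range(258,298,2)])
for v in(150,200,250): print(v,[(u,*im[v,u].tolist()) for u in range(140,204,3)])
```

```text
125 [(258, 49, 41, 32), (260, 50, 45, 35), (262, 52, 43, 32), (264, 57, 47, 38), (266, 50, 42, 32), (268, 98, 79, 56), (270, 162, 132, 84), (272, 202, 163, 104), (274, 226, 189, 119), (276, 235, 205, 132), (278, 236, 206, 131), (280, 237, 208, 132), (282, 238, 211, 136), (284, 237, 210, 133), (286, 228, 193, 122), (288, 207, 168, 110), (290, 163, 133, 87), (292, 99, 80, 59), (294, 59, 53, 44), (296, 53, 47, 43)]
160 [(258, 62, 52, 46), (260, 61, 50, 45), (262, 61, 51, 42), (264, 63, 54, 45), (266, 84, 70, 56), (268, 146, 118, 76), (270, 197, 159, 100), (272, 224, 187, 118), (274, 236, 204, 129), (276, 239, 211, 133), (278, 239, 210, 134), (280, 239, 212, 134), (282, 239, 212, 133), (284, 229, 193, 122), (286, 206, 166, 106), (288, 159, 128, 85), (290, 90, 74, 53), (292, 63, 52, 43), (294, 66, 55, 47), (296, 67, 55, 49)]
200 [(258, 60, 51, 44), (260, 68, 56, 49), (262, 66, 57, 49), (264, 69, 57, 48), (266, 142, 115, 77), (268, 194, 157, 102), (270, 225, 188, 120), (272, 238, 209, 134), (274, 241, 214, 138), (276, 241, 215, 139), (278, 240, 214, 135), (280, 238, 210, 134), (282, 223, 1
[... 1237 characters left out ...]
0, 222, 157, 85), (173, 222, 155, 85), (176, 202, 139, 77), (179, 160, 111, 63), (182, 114, 81, 51), (185, 95, 69, 48), (188, 78, 58, 44), (191, 71, 54, 43), (194, 70, 52, 40), (197, 64, 48, 40), (200, 62, 49, 44), (203, 61, 49, 41)]
250 [(140, 232, 197, 126), (143, 245, 225, 148), (146, 246, 230, 152), (149, 246, 230, 152), (152, 244, 224, 146), (155, 242, 219, 141), (158, 244, 222, 144), (161, 244, 224, 144), (164, 243, 220, 143), (167, 236, 193, 118), (170, 219, 153, 85), (173, 219, 152, 83), (176, 222, 155, 86), (179, 223, 156, 90), (182, 219, 153, 82), (185, 183, 126, 70), (188, 123, 88, 59), (191, 109, 80, 57), (194, 79, 59, 47), (197, 72, 57, 48), (200, 65, 54, 44), (203, 65, 52, 47)]
```

```bash
cat > m.py <<'E'
from h import *
def cross(a,i,th,back=False):
    # subpixel crossing around i
    return i-1+(a[i-1]-th)/(a[i-1]-a[i]+1e-9)
def panel(c,z=140,v0=122,v1=252,u0=240,u1=310):
    im=cv2.GaussianBlur(c["image"],(3,3),0)[:,:,0].astype(float)
    L=[];Rr=[]
    for v in range(v0,v1,2):
        if 172<v<194 or 130<v<148 or 216<v<234: continue
        a=im[v,u0:u1]; k=np.where(a>150)[0]
        if len(k)<8: continue
        L.append(onz(c,u0+cross(a,k[0],150),v,z)); Rr.append(onz(c,u0+cross(a,k[-1]+1,150),v,z))
    L=np.array(L);Rr=np.array(Rr); M=(L+Rr)/2
    p=np.polyfit(M[:,0],M[:,1],1); w=(L-Rr)[:,1].mean()*np.cos(np.arctan(p[0]))
    return p,w,np.polyfit(L[:,0],L[:,1],1),np.polyfit(Rr[:,0],Rr[:,1],1)
if __name__=="__main__":
    c=load("w1"); p,w,pl,pr=panel(c); print("panel line y=%.4f x + %.2f  width %.1f"%(p[0],p[1],w),pl,pr)
    im=cv2.GaussianBlur(c["image"],(3,3),0)[:,:,0].astype(float)
    E=[]
    for u in (275,279,282):
        k=np.where(im[95:135,u]>150)[0][0]; E.append(("far",u,onz(c,u,95+k-.5,140).round(1)))
    for u in (270,274,278):
        k=np.where(im[245:290,u]>150)[0]; k=k[np.r_[True,np.diff(k)==1].cumprod()>0][-1]; E.append(("near",u,245+k,onz(c,u,245+k+.5,140).round(1)))
    for e in E: print(*e)
    P=[]
    for v in range(146,264,2):
        a=im[v,155:205]; k=np.where(a>150)[0][-1]; P.append(onz(c,155+cross(a,k+1,150),v,110))
    P=np.array(P); q=np.polyfit(P[:,0],P[:,1],1); print("rack end y=%.4f x + %.2f"%tuple(q),"rms",np.std(P[:,1]-np.polyval(q,P[:,0])), "yaw",-np.arctan(q[0]))
    for nm,v0,v1,fi in(("back",125,170,0),("front",250,295,-1)):
        Q=[]
        for u in range(70,166,4) if fi==0 else range(60,180,4):
            a=im[v0:v1,u]; k=np.where(a>150)[0][fi]; k=k if fi==0 else k+1; Q.append(onz(c,u,v0+cross(a,k,150),110))
        Q=np.array(Q); r=np.polyfit(Q[:,1],Q[:,0],1); print(nm,"x=%.4f y + %.2f"%tuple(r),np.std(Q[:,0]-np.polyval(r,Q[:,1])))
    hsv=cv2.cvtColor(c["image"],cv2.COLOR_RGB2HSV)
    m=((hsv[...,1]<60)&(hsv[...,2]>170)).astype(np.uint8); n,l,st,ce=cv2.connectedComponentsWithStats(m[180:250,100:175])
    for i in range(1,n):
        if st[i,4]>20: print("white",st[i]+[100,180,0,0,0],onz(c,*(st[i,:2]+st[i,2:4]/2-.5+[100,180]),110).round(1))
E
python3 m.py
python3 - <<'E'
from h import *
c=load("w1"); a=c["image"][170:290,90:210,::-1]; b=c["image"][100:280,225:305,::-1]
cv2.imwrite("pics/c2.png",np.hstack([cv2.resize(a,(540,540),interpolation=cv2.INTER_CUBIC),cv2.resize(b,(240,540),interpolation=cv2.INTER_CUBIC)]))
E
```

```text
panel line y=-0.0547 x + -65.04  width 21.9 [-5.39481697e-02 -5.44780046e+01] [-5.53795601e-02 -7.56084777e+01]
far 275 [638.7 -94.  140. ]
far 279 [638.7 -98.2 140. ]
far 282 [ 638.7 -101.4  140. ]
near 270 258 [470.9 -87.2 140. ]
near 274 259 [469.6 -92.  140. ]
near 278 259 [469.6 -96.8 140. ]Traceback (most recent call last):
  File "m.py", line 27, in <module>
    a=im[v,155:205]; k=np.where(a>150)[0][-1]; P.append(onz(c,155+cross(a,k+1,150),v,110))
                                                                  ~~~~~^^^^^^^^^^^
  File "m.py", line 4, in cross
    return i-1+(a[i-1]-th)/(a[i-1]-a[i]+1e-9)
                                   ~^^^
IndexError: index 50 is out of bounds for axis 0 with size 50
```

View pics/c2.png

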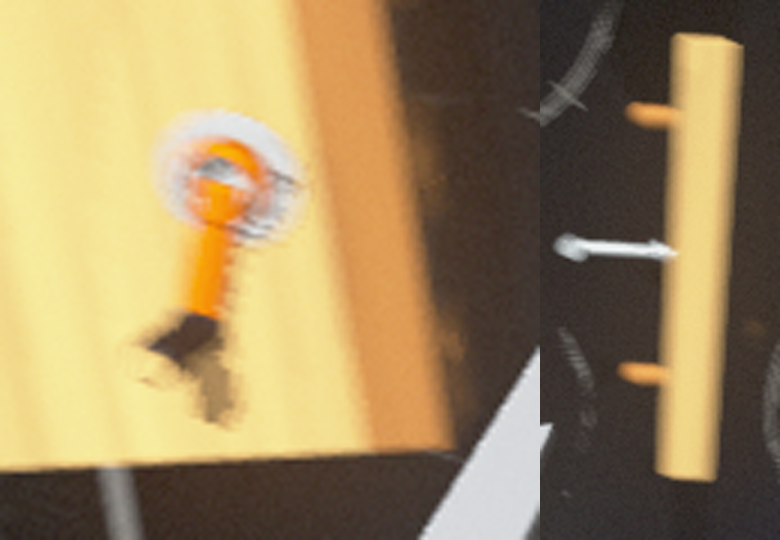

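The crop shows the flange centred at about (228, 178) in the crop, the lever pointing towards the robot with the black knob at (185, 335), and the panel with its stud and dowels pointing left. The gripper finger cuts into the corner, so I'll limit the rows and finish the rack measurement.

```bash
sed -i 's/range(146,264,2)/range(146,236,2)/' m.py; python3 m.py
```

```text
panel line y=-0.0547 x + -65.04  width 21.9 [-5.39481697e-02 -5.44780046e+01] [-5.53795601e-02 -7.56084777e+01]
far 275 [638.7 -94.  140. ]
far 279 [638.7 -98.2 140. ]
far 282 [ 638.7 -101.4  140. ]
near 270 258 [470.9 -87.2 140. ]
near 274 259 [469.6 -92.  140. ]
near 278 259 [469.6 -96.8 140. ]
rack end y=0.0563 x + -3.89 rms 0.3517057669991238 yaw -0.05629026634798888
back x=-0.0061 y + 611.56 4.333958034675941
front x=-0.0552 y + 442.15 0.3130470342081353
white [125 194  32  30 380] [525.1  75.8 110. ]
white [137 207   8   5  26] [524.4  75.9 110. ]
```

```bash
cat > m2.py <<'E'
from m import *
def rack(c,vr,ur,fu,fv,bu,bv):
    im=cv2.GaussianBlur(c["image"],(3,3),0)[:,:,0].astype(float)
    P=[]
    for v in range(*vr):
        a=im[v,ur[0]:ur[1]]; k=np.where(a>150)[0][-1]; P.append(onz(c,ur[0]+cross(a,k+1,150),v,110))
    P=np.array(P); q=np.polyfit(P[:,0],P[:,1],1)
    F=[];B=[]
    for u in range(*fu):
        a=im[fv[0]:fv[1],u]; k=np.where(a>150)[0][-1]; F.append(onz(c,u,fv[0]+cross(a,k+1,150),110))
    for u in range(*bu):
        a=im[bv[0]:bv[1],u]; k=np.where(a>150)[0][0]; B.append(onz(c,u,bv[0]+cross(a,k,150),110))
    F=np.array(F);B=np.array(B); f=np.polyfit(F[:,1],F[:,0],1); b=np.polyfit(B[:,1],B[:,0],1)
    yaw=(np.arctan(q[0])-np.arctan(f[0]))/2; ex=np.array([np.cos(yaw),np.sin(yaw)]); ey=np.array([-ex[1],ex[0]])
    xf=(F[:,:2]@ex).mean(); xb=(B[:,:2]@ex).mean(); ye=(P[:,:2]@ey).mean()
    print("yaws",np.arctan(q[0]),-np.arctan(f[0]),-np.arctan(b[0]),"depth",xb-xf,"std",(P[:,:2]@ey).std(),(F[:,:2]@ex).std(),(B[:,:2]@ex).std())
    for t in("both","front"):
        xm=(xf+xb)/2 if t=="both" else xf+85
        print(t,"rack origin",ex*xm+ey*ye)
    return yaw,ex,ey
if __name__=="__main__":
    s,c=wrist(); np.savez("w2.npz",**c); print(s["eef_pos"].round(1),s["clock"])
    p,w,pl,pr=panel(c); print("panel",p,w)
    rack(c,(150,236,2),(155,205),(60,180,4),(250,295),(110,160,4),(125,170))
    print("yellow",onz(c,380,218,140),onz(c,345,190,140))
E
python3 m2.py
```

```text
[541.9 -97.3 284.4] 1.45
panel [-5.39566053e-02 -6.88498054e+01] 19.2175082840239
yaws 0.05761824401397727 0.05445121866326806 0.05472743741520741 depth 170.9867161862627 std 0.13046619279789118 0.4458787299529393 0.08416006030232898
both rack origin [525.40536652  23.58094072]
front rack origin [524.91278277  23.55331   ]
yellow [ 523.59800235 -211.20211997  140.        ] [ 556.39756651 -168.627917    140.        ]
```

move_arm(dp=[[13,2,0],[0,0,0],[0,0,0]], rotation=[[0,0,-0.054],[0,0,0],[0,0,0]], hand=[0.6,0.6,0.6])

```text
clock: 1.88
eef_pos: [552.3, -101.4, 285.1]
eef_rot: [-3.142, 0.0, -0.054]
wrist_force: [0.1, -0.5, 0.0]
finger_gap: 56.1
finger_force: 0.0
```

Run:
```python
from m2 import *
s,c=wrist(); np.savez("w3.npz",**c); print(s["eef_pos"].round(1),s["eef_rot"].round(3),s["clock"],s["qd"].round(3))
im=c["image"][:,:,0]
q=[proj(c,X).round(0) for X in([630,-101,140],[475,-95,140],[530,24,110],[441,20,110],[610,27,110])]; print(q)
a,b=int(q[0][1])+8,int(q[1][1])-8
p,w,pl,pr=panel(c,v0=a,v1=b); print("panel",p,w,np.arctan(p[0]))
u=int(q[2][0]); f=int(q[3][1]); bk=int(q[4][1])
rack(c,(bk+14,f-45,2),(u-25,u+22),(60,u-25,4),(f-22,f+22),(u-60,u-30,4),(bk-20,bk+20))
```

```text
[ 552.3 -101.4  285.1] [-3.142  0.    -0.054] 1.875 [-0.001 -0.006 -0.     0.001  0.003  0.004]
[array([277., 132.]), array([280., 264.]), array([184., 219.]), array([196., 281.]), array([171., 155.])]
panel [-3.62703257e-02 -7.63399192e+01] 23.0734819809197 -0.03625443325504242
yaws 0.05828442557901522 0.052507125732503136 0.05101776903779694 depth 171.54741681715967 std 0.11091684788995823 0.4336235588237743 0.06662210914532257
both rack origin [525.91947173  23.99295147]
front rack origin [525.14695015  23.95011321]
```

```bash
cat > p3.py <<'E'
from m2 import *
def panel3(c,v0,v1,u0,u1,z=140):
    im=cv2.GaussianBlur(c["image"],(3,3),0)[:,:,0].astype(float); out=[]
    for side in(0,1):
        P=[]
        for v in range(v0,v1):
            a=im[v,u0:u1]; k=np.where(a>150)[0]
            if len(k)<8: continue
            P.append(onz(c,u0+cross(a,k[0] if side==0 else k[-1]+1,150),v,z))
        P=np.array(P)
        for _ in range(6):
            q=np.polyfit(P[:,0],P[:,1],1); r=P[:,1]-np.polyval(q,P[:,0]); r-=np.median(r); P=P[abs(r)<max(.6,1.5*np.median(abs(r)))]
        out.append(q); print("side",side,len(P),"angle",np.arctan(q[0]),"y at 555",np.polyval(q,555))
    return out
if __name__=="__main__":
    c=load("w3"); panel3(c,140,256,255,310)
    im=c["image"][:,:,0]
    for u in(277,280,283):
        k=np.where(im[100:300,u]>150)[0]; print(onz(c,u,100+k[0]-.5,140)[:2],onz(c,u,100+k[-1]+.5,140)[:2], k[0],k[-1])
E
python3 p3.py
```

```text
side 0 72 angle -0.05058077579499562 y at 555 -88.87522803424687
side 1 116 angle -0.05220410283656208 y at 555 -108.08750052466523
[ 637.27694768 -101.15264103] [469.24135108 -91.59647802] 25 168
[ 637.10829638 -104.33567362] [469.04778131 -95.25234638] 25 168
[ 636.93964532 -107.51870179] [468.85421185 -98.9082089 ] 25 168
```

move_arm(dp=[[1,3,-40],[0,0,-45],[0,0,-45],[0,0,-37],[0,0,0],[0,0,0],[0,0,0]], rotation=[[0,0,0.003],[0,0,0],[0,0,0],[0,0,0],[0,0,0],[0,0,0],[0,0,0]], hand=[0.6,0.6,0.6,0.6,0.6,0.1,0.1], newtons=30)

```text
clock: 2.8
eef_pos: [554.4, -98.1, 120.0]
eef_rot: [3.141, -0.003, -0.051]
wrist_force: [0.4, 0.6, 0.6]
finger_gap: 40.0
finger_force: 0.0
```

move_arm(dp=[[0,0,0],[0,0,0],[0,0,0],[0,0,0]], rotation=[[0,0,0],[0,0,0],[0,0,0],[0,0,0]], hand=[0.1,0.1,0.1,0.1])

```text
clock: 3.3
eef_pos: [553.9, -98.0, 118.6]
eef_rot: [3.141, -0.001, -0.051]
wrist_force: [-1.6, -0.8, 6.1]
finger_gap: 19.6
finger_force: 30.0
```

move_arm(dp=[[0,0,0.7],[-4,8,0],[-4,9,0],[-4,9,0],[-4,9,0],[-4,9,0],[-4,8,0],[0,0,0],[0,0,0]], rotation=[[0,0,0],[0,0,0.018],[0,0,0.018],[0,0,0.018],[0,0,0.018],[0,0,0.018],[0,0,0.0165],[0,0,0],[0,0,0]], hand=[0.1,0.1,0.1,0.1,0.1,0.1,0.1,0.1,0.1])

```text
clock: 4.42
eef_pos: [529.7, -45.9, 118.7]
eef_rot: [-3.142, 0.0, 0.055]
wrist_force: [0.6, 0.5, -4.8]
finger_gap: 19.6
finger_force: 30.0
```

Run:
```python
from h import *
s,c=wrist(); np.savez("w4.npz",**c); print(s["eef_pos"].round(1),s["eef_rot"].round(3),s["wrist_force"].round(1))
cv2.imwrite("pics/w4.png",c["image"][:,:,::-1])
```

```text
[529.7 -45.9 118.7] [-3.142  0.     0.055] [ 0.6  0.5 -4.8]
```

View pics/w4.png

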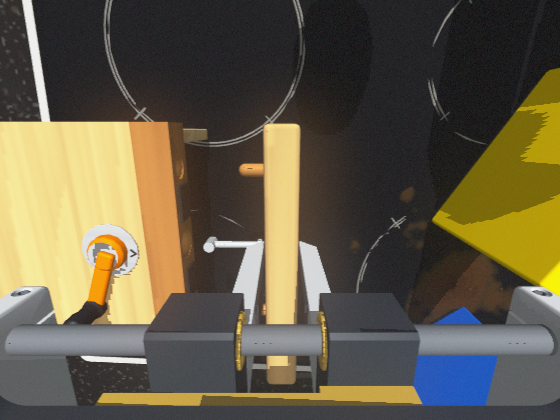

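The view shows the panel held between the fingers, with its far corner at about (282, 125), the far dowel at (250, 170) and the stud head at (209, 244). On the board's end, the far dowel hole is at (180, 167), the bore at (187, 245), and the back edge at v≈122. Now I'll measure the sideways offset.

Run:
```python
from m2 import *
c=load("w4"); im=cv2.GaussianBlur(c["image"],(3,3),0).astype(float); g=im[:,:,0]
def top(u,v0,v1,z,th):
    a=g[v0:v1,u]; k=np.where(a>th)[0][0]; return onz(c,u,v0+cross(a,k,th),z)
B=np.array([top(u,105,140,110,140) for u in range(20,168,4)]); P=np.array([top(u,105,140,140,140) for u in range(272,294,2)])
def side(rows,u0,u1,z,th,last):
    o=[]
    for v in rows:
        a=g[v,u0:u1]; k=np.where(a>th)[0]; k=k[-1]+1 if last else k[0]; o.append(onz(c,u0+cross(a,k,th),v,z))
    return np.array(o)
print([(u,*c["image"][200,u].tolist()) for u in range(165,200,3)])
R=side(range(135,225,2),262,320,140,140,True); L=side([*range(135,158,2),*range(185,235,2)],250,290,140,140,False)
E=[]
b=g  # end line: max negative gradient of strip->end face
for v in range(130,280,3):
    a=g[v,165:200]; k=np.argmin(np.diff(cv2.GaussianBlur(a[None],(3,1),0)[0])); E.append(onz(c,165+k+.5,v,110))
E=np.array(E)
pf=lambda A,i,j:np.polyfit(A[:,i],A[:,j],1)
print("panel R,L yaw",np.arctan(pf(R,0,1)[0]),np.arctan(pf(L,0,1)[0]),"far end yaw",-np.arctan(pf(P,1,0)[0]))
print("rack end yaw",np.arctan(pf(E,0,1)[0]),"std",np.std(E[:,1]-np.polyval(pf(E,0,1),E[:,0])),"back yaw",-np.arctan(pf(B,1,0)[0]),np.std(B[:,0]-np.polyval(pf(B,1,0),B[:,1])))
yaw=.055; ex=np.array([np.cos(yaw),np.sin(yaw)]); ey=np.array([-ex[1],ex[0]])
print("back edge X",(B[:,:2]@ex).mean(),"panel far X",(P[:,:2]@ex).mean(),"end Y",np.median(E[:,:2]@ey),"panel L/R Y",(L[:,:2]@ey).mean(),(R[:,:2]@ey).mean())
print("tcp X,Y",np.array([529.7,-45.9])@ex,np.array([529.7,-45.9])@ey)
cr=np.hstack([c["image"][110:330,120:300,::-1]]); cv2.imwrite("pics/c4.png",cv2.resize(cr,None,fx=2.7,fy=2.7,interpolation=cv2.INTER_CUBIC))
```

```text
[(165, 219, 151, 83), (168, 218, 150, 80), (171, 219, 151, 80), (174, 217, 150, 82), (177, 97, 71, 48), (180, 79, 67, 57), (183, 69, 47, 35), (186, 68, 54, 41), (189, 67, 50, 40), (192, 64, 48, 38), (195, 56, 46, 32), (198, 61, 48, 36)]
panel R,L yaw 0.05569493730474023 0.05423830702398044 far end yaw 0.014098451779037216
rack end yaw 0.05517006481620691 std 0.19439101663764807 back yaw 0.047220862785644135 1.7283614867129424
back edge X 611.7689684093934 panel far X 609.8040526753911 end Y -4.675905951592797 panel L/R Y -65.102557163717 -84.40195683442823
tcp X,Y 526.3758032678136 -74.94940783064355
```

View pics/c4.png

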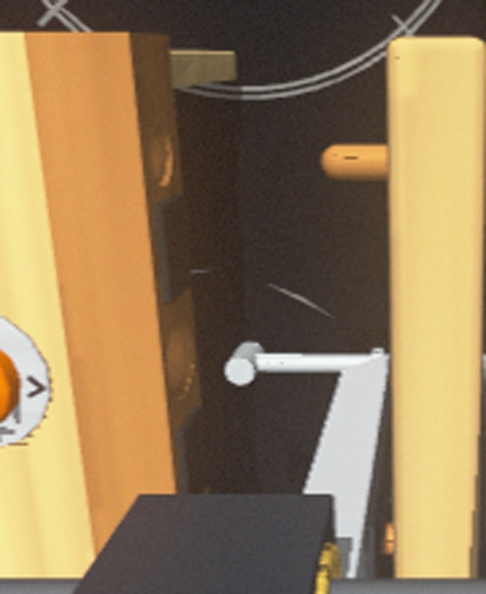

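Run:
```python
from m2 import *
c=load("w4"); im=cv2.GaussianBlur(c["image"],(3,3),0).astype(float); g=im[:,:,0]
yaw=.055; ex=np.array([np.cos(yaw),np.sin(yaw)]); ey=np.array([-ex[1],ex[0]])
X=lambda u,v,z:(onz(c,u,v,z)[:2]@ex,onz(c,u,v,z)[:2]@ey)
for u in range(40,172,10):
    a=g[105:140,u]; k=np.where(a>140)[0][0]; print(u,round(105+cross(a,k,140),2),np.round(X(u,105+cross(a,k,140),110),2))
for u in(272,280,288):
    a=g[105:140,u]; k=np.where(a>140)[0][0]; print("panel",u,np.round(X(u,105+cross(a,k,140),140),2))
d=im[...,0]-im[...,2]
for u in(246,250,254,258):
    a=d[155:185,u]; k=np.where(a>a.max()/2)[0]; print("dowel",u,155+k[0],155+k[-1],np.round(X(u,155+k[0]-.5,96),2),np.round(X(u,155+k[-1]+.5,96),2))
hsv=cv2.cvtColor(c["image"],cv2.COLOR_RGB2HSV)
m=((hsv[...,1]<50)&(hsv[...,2]>170)).astype(np.uint8); m[:,145:]=0; m[:215]=0; m[290:]=0;m[:,:70]=0
n,l,st,ce=cv2.connectedComponentsWithStats(m); i=1+st[1:,4].argmax(); print(st[i]); x,y,w,h=st[i,:4]; print("flange",np.round(X(x+w/2-.5,y+h/2-.5,112),2))
for v in (238,241,244,247,250): print(v,[int(g[v,u]) for u in range(200,262,4)])
print("hole",np.round(X(120+162/2.7,110+160/2.7,96),2))
```

```text
40 110.18 [617.57  72.08]
50 120.36 [611.66  67.27]
60 121.16 [611.2   61.22]
70 121.1 [611.24  55.07]
80 121.1 [611.24  48.93]
90 121.01 [611.3   42.78]
100 121.05 [611.28  36.64]
110 121.04 [611.29  30.49]
120 121.0 [611.32  24.35]
130 121.29 [611.16  18.23]
140 111.77 [616.7   11.35]
150 120.94 [611.38   5.91]
160 121.42 [ 6.111e+02 -2.000e-01]Traceback (most recent call last):
  File "<stdin>", line 6, in <module>
IndexError: index 0 is out of bounds for axis 0 with size 0
```

Run:
```python
from m2 import *
c=load("w4"); im=cv2.GaussianBlur(c["image"],(3,3),0).astype(float); g=im[:,:,0]
yaw=.055; ex=np.array([np.cos(yaw),np.sin(yaw)]); ey=np.array([-ex[1],ex[0]])
X=lambda u,v,z:np.round((onz(c,u,v,z)[:2]@ex,onz(c,u,v,z)[:2]@ey),2)
for u in(272,280,288):
    a=g[105:140,u]; k=np.where(a>140)[0][0]; print("panel",u,X(u,105+cross(a,k,140),140))
d=im[...,0]-im[...,2]
for u in(246,250,254,258):
    a=d[155:185,u]; k=np.where(a>a.max()/2)[0]; print("dowel",u,155+k[0],155+k[-1],(X(u,155+k[0]-.5,96)+X(u,155+k[-1]+.5,96))/2)
hsv=cv2.cvtColor(c["image"],cv2.COLOR_RGB2HSV)
m=((hsv[...,1]<50)&(hsv[...,2]>170)).astype(np.uint8); m[:,145:]=0; m[:215]=0; m[290:]=0;m[:,:70]=0
n,l,st,ce=cv2.connectedComponentsWithStats(m); i=1+st[1:,4].argmax(); print(st[i]); x,y,w,h=st[i,:4]; print("flange",X(x+w/2-.5,y+h/2-.5,112))
for v in (240,243,246): print(v,[int(g[v,u]) for u in range(200,262,4)])
for u in(225,240,255):
    a=g[230:258,u]; k=np.where(a>(a.max()+a.min())/2)[0]; print("stud",u,230+k[0],230+k[-1],(X(u,230+k[0],96)+X(u,230+k[-1],96))/2)
print("hole",X(120+163/2.7,110+160/2.7,96))
```

```text
panel 272 [610.66 -69.92]
panel 280 [609.71 -74.05]
panel 288 [609.72 -78.19]
dowel 246 163 174 [580.455 -50.445]
dowel 250 163 174 [580.455 -53.2  ]
dowel 254 163 174 [580.46 -55.96]
dowel 258 163 174 [580.465 -58.715]
[  82  224   57   52 1047]
flange [527.    42.83]
240 [61, 59, 166, 171, 159, 108, 108, 108, 93, 92, 94, 95, 96, 94, 104, 191]
243 [60, 114, 211, 169, 235, 238, 234, 240, 239, 241, 241, 241, 241, 239, 225, 216]
246 [61, 198, 217, 213, 169, 183, 185, 186, 187, 187, 187, 190, 216, 215, 215, 215]
stud 225 241 246 [525.02 -33.1 ]
stud 240 241 246 [525.03  -44.215]
stud 255 241 257 [520.6  -55.23]
hole [579.92  -5.16]
```

The panel and board are parallel, both at yaw 0.055. The panel needs about +1.1 mm along rack x, and the gap is about 60 mm. I'll advance the stud into the bore first.

move_arm(dp=[[1.1,0,-0.3],[-0.4,7,0],[-0.4,8,0],[-0.4,8,0],[-0.4,8,0],[-0.4,7,0],[0,0,0],[0,0,0]], rotation=[[0,0,0],[0,0,0],[0,0,0],[0,0,0],[0,0,0],[0,0,0],[0,0,0],[0,0,0]], hand=[0.1,0.1,0.1,0.1,0.1,0.1,0.1,0.1])

```text
clock: 5.48
eef_pos: [528.9, -7.5, 118.6]
eef_rot: [-3.141, -0.0, 0.055]
wrist_force: [-0.4, 2.4, 0.5]
finger_gap: 19.5
finger_force: 30.0
```

Run:
```python
from m2 import *
s,c=wrist(); np.savez("w5.npz",**c); print(s["eef_pos"].round(1),s["eef_rot"].round(3),s["wrist_force"].round(1))
im=cv2.GaussianBlur(c["image"],(3,3),0).astype(float); g=im[:,:,0]
yaw=.055; ex=np.array([np.cos(yaw),np.sin(yaw)]); ey=np.array([-ex[1],ex[0]])
X=lambda u,v,z:np.round((onz(c,u,v,z)[:2]@ex,onz(c,u,v,z)[:2]@ey),2)
t=s["eef_pos"][:2]; print("tcp",t@ex,t@ey)
q=proj(c,np.r_[ex*611.2+ey*20,110]); v0=int(q[1]); q2=proj(c,np.r_[ex*580+ey*(t@ey+20),96]); print(q,q2)
for u in range(int(q[0])-30,int(q[0])+35,8):
    a=g[v0-15:v0+20,u]; k=np.where(a>140)[0]; print("board",u,X(u,v0-15+cross(a,k[0],140),110) if len(k) and k[0]>0 else None)
for u in(276,280,284,288):
    a=g[v0-15:v0+25,u]; k=np.where(a>140)[0]; print("panel",u,X(u,v0-15+cross(a,k[0],140),140) if len(k) and k[0]>0 else None)
d=im[...,0]-im[...,2]; vd=int(q2[1]); ud=int(q2[0])
for u in range(ud-6,ud+8,4):
    a=d[vd-14:vd+15,u]; k=np.where(a>a.max()/2)[0]+vd-14; print("dowel",u,k[0],k[-1],(X(u,k[0]-.5,96)+X(u,k[-1]+.5,96))/2)
cv2.imwrite("pics/c5.png",cv2.resize(c["image"][100:300,130:330,::-1],None,fx=3,fy=3,interpolation=cv2.INTER_CUBIC))
```

```text
[528.9  -7.5 118.6] [-3.141 -0.     0.055] [-0.4  2.4  0.5]
tcp 527.6499341460674 -36.55627040301682
[189.8926822 123.5141676] [252.70103509 171.13638006]
board 159 [611.44  39.  ]
board 167 [611.45  34.07]
board 175 [611.45  29.15]
board 183 [611.46  24.22]
board 191 [611.93  19.26]
board 199 [611.35  14.38]
board 207 [611.33   9.46]
board 215 [611.29   4.53]
board 223 [ 6.1127e+02 -3.9000e-01]
panel 276 [611.03 -33.55]
panel 280 [611.04 -35.62]
panel 284 [611.04 -37.69]
panel 288 [611.02 -39.76]
dowel 246 163 175 [581.44 -11.97]
dowel 250 163 174 [581.79 -14.74]
dowel 254 163 174 [581.795 -17.5  ]
dowel 258 163 174 [581.795 -20.255]
```

View pics/c5.png

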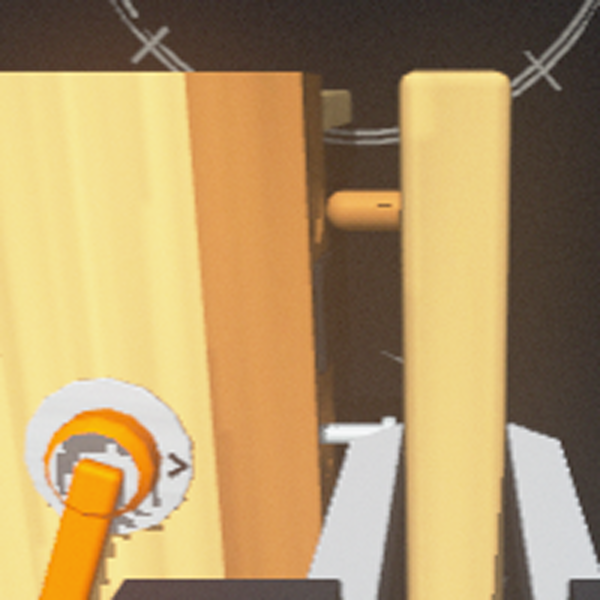

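The stud is in the bore, and the dowel at crop (360, 210) lines up with the hole at (318, 215) to within about 0.4 mm. Pushing in now.

move_arm(dp=[[-0.15,3,0],[-0.2,4,0],[-0.2,4,0],[-0.2,4,0],[-0.2,3,0],[0,0,0]], rotation=[[0,0,0],[0,0,0],[0,0,0],[0,0,0],[0,0,0],[0,0,0]], hand=[0.1,0.1,0.1,0.1,0.1,0.1])

```text
clock: 6.28
eef_pos: [527.9, 10.6, 118.6]
eef_rot: [-3.141, -0.0, 0.056]
wrist_force: [-0.9, 0.9, 2.4]
finger_gap: 19.9
finger_force: 30.0
```

move_arm(dp=[[-0.1,1.5,0],[0,0.5,0],[0,0,0]], rotation=[[0,0,0],[0,0,0],[0,0,0]], hand=[0.1,0.1,0.1])

```text
clock: 6.65
eef_pos: [527.8, 11.8, 118.7]
eef_rot: [3.141, -0.0, 0.055]
wrist_force: [0.0, -4.5, 3.5]
finger_gap: 19.7
finger_force: 30.1
```

move_arm(dp=[[0,1,0],[-0.1,0.7,0],[0,0,0],[0,0,0]], rotation=[[0,0,0],[0,0,0],[0,0,0],[0,0,0]], hand=[0.1,0.1,0.1,0.1])

```text
clock: 7.15
eef_pos: [527.8, 13.3, 118.7]
eef_rot: [3.141, -0.0, 0.055]
wrist_force: [-0.7, -8.1, 4.0]
finger_gap: 20.2
finger_force: 30.0
```

move_arm(dp=[[0,0.7,0],[0,0.5,0],[0,0,0],[0,0,0]], rotation=[[0,0,0],[0,0,0],[0,0,0],[0,0,0]], hand=[0.1,0.1,0.1,0.1])

```text
clock: 7.65
eef_pos: [527.7, 14.1, 118.7]
eef_rot: [3.14, -0.0, 0.055]
wrist_force: [0.4, -9.8, 5.0]
finger_gap: 20.0
finger_force: 30.1
```

Run:
```python
from m2 import *
s,c=wrist(); np.savez("w6.npz",**c); print(s["eef_pos"].round(1),s["wrist_force"].round(1))
cv2.imwrite("pics/c6.png",cv2.resize(c["image"][100:300,70:350,::-1],None,fx=2.8,fy=2.8,interpolation=cv2.INTER_CUBIC))
```

```text
[527.7  14.1 118.7] [ 0.4 -9.8  5. ]
```

View pics/c6.png

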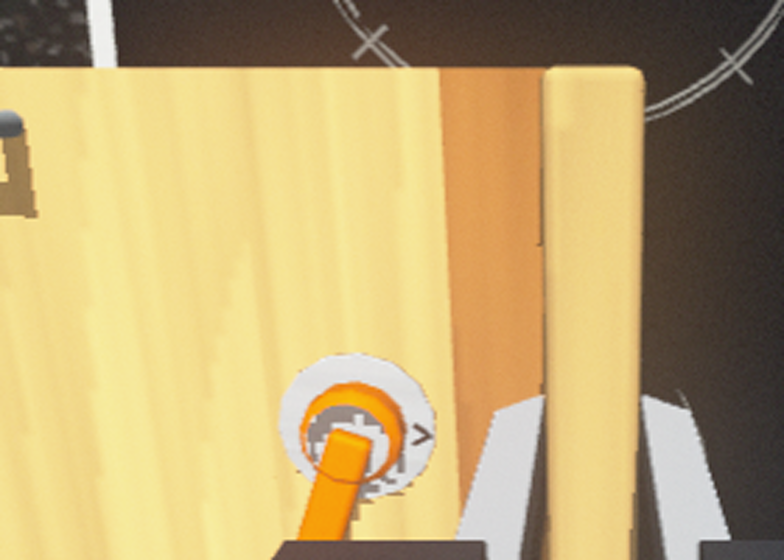

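The panel sits against the board along its whole length, at crop column 543, and the push force has passed 8 N. The lever and flange are at about (350, 430). Now I'll release, rise and turn towards the knob.

move_arm(dp=[[0,0,0],[0,0,0],[0,0,0],[0,0,10],[0,0,40],[0,0,50],[0,0,50],[0,0,0],[0,0,0]], rotation=[[0,0,0],[0,0,0],[0,0,0],[0,0,0],[0,0,0],[0,0,0],[0,0,0],[0,0,0],[0,0,0]], hand=[0.4,0.4,0.4,0.4,0.4,0.4,0.4,0.4,0.4])

```text
clock: 8.82
eef_pos: [527.4, 15.1, 268.2]
eef_rot: [-3.141, 0.0, 0.055]
wrist_force: [-0.3, -0.0, -0.1]
finger_gap: 37.4
finger_force: 0.0
```

Run:
```python
from p3 import *
s,c=wrist(); np.savez("w7.npz",**c); print(s["eef_pos"].round(1),s["eef_rot"].round(3),s["wrist_force"].round(1))
yaw=.055; ex=np.array([np.cos(yaw),np.sin(yaw)]); ey=np.array([-ex[1],ex[0]])
for nm,r in(("knobpred",(-43.6,59,140)),("cam",(0,48,112)),("panelfar",(85,-10,140)),("panelnear",(-85,-10,140)),("ptop",(0,0,140)),("pbot",(0,-20,140))):
    print(nm,proj(c,np.r_[ex*(526.35+r[0])+ey*(-4.94+r[1]),r[2]]).round(1))
cv2.imwrite("pics/w7.png",cv2.resize(c["image"][:,:,::-1],None,fx=1.4,fy=1.4,interpolation=cv2.INTER_CUBIC))
```

```text
[527.4  15.1 268.2] [-3.141  0.     0.055] [-0.3 -0.  -0.1]
knobpred [221.1 244.1]
cam [233.1 200.7]
panelfar [282.5 125.3]
panelnear [282.2 277.2]
ptop [273.2 206.8]
pbot [291.5 206.8]
```

View pics/w7.png

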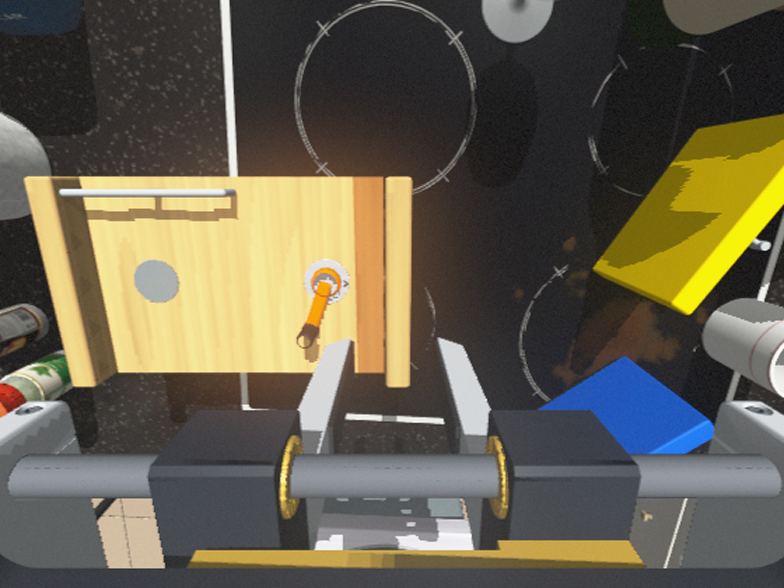

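The view shows the panel still flush against the board. The flange is at (327, 282) and the knob at about (307, 336), both in view pixels. Next I'll segment the knob.

Run:
```python
from p3 import *
c=load("w7"); im=c["image"]; hsv=cv2.cvtColor(im,cv2.COLOR_RGB2HSV)
yaw=.055; ex=np.array([np.cos(yaw),np.sin(yaw)]); ey=np.array([-ex[1],ex[0]])
R=lambda u,v,z:np.round((onz(c,u,v,z)[:2]@ex-526.35,onz(c,u,v,z)[:2]@ey+4.94),1)
g=cv2.cvtColor(im,cv2.COLOR_RGB2GRAY)
print(g[228:256,208:236:1])
w=((hsv[...,1]<50)&(hsv[...,2]>170)).astype(np.uint8); o=((hsv[...,0]<14)&(hsv[...,1]>200)&(hsv[...,2]>150)).astype(np.uint8)
for nm,m in(("flange",w|o),):
    m=m.copy(); m[:,:212]=0;m[:,252:]=0;m[:180]=0;m[216:]=0
    n,l,st,ce=cv2.connectedComponentsWithStats(m); i=1+st[1:,4].argmax(); x,y,ww,h=st[i,:4]; print(nm,st[i],R(x+ww/2-.5,y+h/2-.5,113))
```

```text
[[225 225 222 223 224 224 224 224 221 219 212 190 168 173 171 170 170 170
  170 165 151 182 222 221 225 228 227 227]
 [225 225 222 221 224 223 225 225 222 217 203 172 170 171 170 170 169 170
  168 160 140 180 221 222 224 227 227 225]
 [226 225 223 222 224 222 223 223 222 201 161 166 170 168 169 170 170 168
  165 151 139 188 220 221 225 227 226 227]
 [226 225 223 222 223 223 225 223 215 163 109 128 116 117 142 161 169 169
  163 150 140 190 219 222 225 227 227 225]
 [226 224 223 222 223 223 224 223 203 115  98  97 102  99 101 103 137 157
  156 142 183 223 220 220 225 227 228 227]
 [225 224 223 221 224 223 223 209 134  98  96  95  96  90  96  96  99 108
  119 127 187 223 221 219 225 228 227 227]
 [227 226 222 222 223 224 217 171  95  92  92  95  94  92  96  94  92  94
   94  96 178 222 220 220 224 227 228 227]
 [226 225 223 222 223 223 217 167  94  96  95  91  95  93  92  93  93  92
   92  98 176 223 220 221 225 227 228 227]
 [226 224 223 222 222 223 203 111  93  95  95  94  93  93  89  91  90  89
   92 100 177 222 221 221 224 227 227 227]
 [226 226 224 222 222 210 136  92  91  91  93  
[... 1517 characters left out ...]
40 141 144 147 148 150 150 150
  148 169 209 223 217 208 219 218 218 219]
 [225 226 226 223 222 221 222 223 216 185 144 143 145 145 150 151 147 151
  147 176 216 222 226 225 218 218 218 219]
 [225 227 224 223 222 221 224 222 217 183 140 140 143 150 149 151 148 150
  144 180 216 222 221 220 218 217 217 218]
 [226 225 225 224 222 222 222 223 220 195 142 140 141 144 146 151 154 150
  148 187 222 221 218 219 218 218 218 218]
 [225 226 225 223 222 220 222 221 220 194 141 139 142 146 148 150 149 149
  148 187 220 217 220 219 218 219 218 218]
 [226 227 225 224 221 221 221 223 219 195 142 138 146 146 147 149 152 147
  150 188 221 216 219 217 219 219 218 219]]
flange [217 185  33  31 369] [ 1.  47.9]
```

Run:
```python
from h import *
c=load("w7")
yaw=.055; ex=np.array([np.cos(yaw),np.sin(yaw)]); ey=np.array([-ex[1],ex[0]])
for u,v in((217.2,243.8),(217.6,243.3)):
    w=onz(c,u,v,141)[:2]; r=np.array([w@ex-526.35,w@ey+4.94]); d=r-[0,48]; print(w,r,np.hypot(*d),"phi_rack",np.arctan2(d[1],d[0]),"theta",np.pi-.25-np.arctan2(d[1],d[0]))
cam=ex*526.35+ey*43.06; print("cam",cam)
```

```text
[479.55733635  84.7331094 ] [-42.8598395   63.18262509] 45.469527669546466 phi_rack 2.8011464779409185 theta 0.09044617564887458
[480.18662249  84.28183347] [-42.25631258  62.69743825] 44.73936347347606 phi_rack 2.8068644634994686 theta 0.0847281900903245
cam [523.18699013  71.92954513]
```

move_arm(dp=[[-5,7,0],[-5,7,0],[-5,7,0],[-5,7,0],[-5,7,0],[-5,7,0],[-5,7,0],[-5,7,0],[-5,7,0],[-2.5,6.4,0]], rotation=[[0,0,0.175],[0,0,0.175],[0,0,0.175],[0,0,0.175],[0,0,0.175],[0,0,0.175],[0,0,0.175],[0,0,0.175],[0,0,0.175],[0,0,0.175]], hand=[0.33,0.33,0.33,0.33,0.33,0.33,0.33,0.33,0.33,0.33])

```text
clock: 10.12
eef_pos: [479.6, 84.7, 267.4]
eef_rot: [-3.139, -0.0, 1.811]
wrist_force: [0.5, -0.2, 0.5]
finger_gap: 30.9
finger_force: 0.0
```

move_arm(dp=[[0,0,-10],[0,0,-10],[0,0,-10],[0,0,-10],[0,0,-10],[0,0,-10],[0,0,0],[0,0,0]], rotation=[[0,0,0.175],[0,0,0.175],[0,0,0.175],[0,0,0.175],[0,0,0.175],[0,0,0.179],[0,0,0],[0,0,0]], hand=[0.33,0.33,0.33,0.33,0.33,0.33,0.33,0.33])

```text
clock: 11.12
eef_pos: [480.1, 84.4, 208.5]
eef_rot: [-3.141, -0.001, 2.855]
wrist_force: [0.6, 0.6, -0.0]
finger_gap: 31.3
finger_force: 0.0
```

Run:
```python
from h import *
s,c=wrist(); np.savez("w8.npz",**c); print(s["eef_pos"].round(1),s["eef_rot"].round(3),s["joints"].round(2))
print("knob",proj(c,[479.9,84.5,141]),"cam",proj(c,[523.3,71.9,112]))
cv2.imwrite("pics/w8.png",c["image"][:,:,::-1])
```

```text
[480.1  84.4 208.5] [-3.141e+00 -1.000e-03  2.855e+00] [ 0.1   0.16  1.69  0.    1.3  -1.19]
knob [280.58729168 222.33713428] cam [280.80015723 255.69966399]
```

View pics/w8.png

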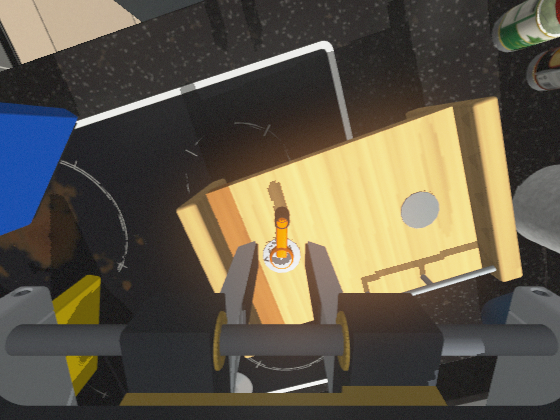

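The knob at (283, 213) lies between the fingers, about 2 px right of the prediction. I'll correct that, descend and grip lightly.

move_arm(dp=[[0.4,1.2,-26],[0,0,-30],[0,0,-30],[0,0,0],[0,0,0],[0,0,0],[0,0,0],[0,0,0]], rotation=[[0,0,0],[0,0,0],[0,0,0],[0,0,0],[0,0,0],[0,0,0],[0,0,0],[0,0,0]], hand=[0.33,0.33,0.33,0.33,0.05,0.05,0.05,0.05], newtons=12)

```text
clock: 12.18
eef_pos: [481.2, 85.6, 123.8]
eef_rot: [3.141, 0.002, 2.859]
wrist_force: [-0.9, -1.6, 6.6]
finger_gap: 13.0
finger_force: 12.0
```

move_arm(dp=[[0,0,1],[0,0,0]], rotation=[[0,0,0],[0,0,0]], hand=[0.05,0.05])

```text
clock: 12.42
eef_pos: [481.1, 85.6, 123.9]
eef_rot: [3.141, 0.001, 2.859]
wrist_force: [4.4, -0.6, -0.7]
finger_gap: 13.0
finger_force: 12.0
```

Run:
```python
import numpy as np
f=2.84-0.1*np.arange(31); P=45*np.c_[np.cos(f),np.sin(f)]; d=np.diff(P,axis=0).round(1)
for i in range(0,30,10): print(i,[[float(a),float(b),0] for a,b in d[i:i+10]])
```

```text
0 [[1.5, 4.2, 0], [2.0, 4.0, 0], [2.4, 3.8, 0], [2.7, 3.6, 0], [3.1, 3.3, 0], [3.4, 3.0, 0], [3.7, 2.6, 0], [3.9, 2.2, 0], [4.1, 1.8, 0], [4.3, 1.4, 0]]
10 [[4.4, 1.0, 0], [4.5, 0.5, 0], [4.5, 0.1, 0], [4.5, -0.4, 0], [4.4, -0.8, 0], [4.3, -1.2, 0], [4.2, -1.7, 0], [4.0, -2.1, 0], [3.8, -2.5, 0], [3.5, -2.8, 0]]
20 [[3.2, -3.2, 0], [2.9, -3.5, 0], [2.5, -3.7, 0], [2.1, -4.0, 0], [1.7, -4.2, 0], [1.3, -4.3, 0], [0.8, -4.4, 0], [0.4, -4.5, 0], [-0.0, -4.5, 0], [-0.5, -4.5, 0]]
```

move_arm(dp=[[1.1,2.2,0],[1.3,2.1,0],[0,0,0]], rotation=[[0,0,-0.05],[0,0,-0.05],[0,0,0]], hand=[0.05,0.05,0.05])

```text
clock: 12.8
eef_pos: [482.9, 90.0, 123.8]
eef_rot: [-3.142, -0.0, 2.76]
wrist_force: [-1.8, -0.4, 4.2]
finger_gap: 12.9
finger_force: 12.0
```

move_arm(dp=[[1.5,4.0,0],[2.4,3.8,0],[2.7,3.6,0],[3.1,3.3,0],[3.4,3.0,0]], rotation=[[0,0,-0.1],[0,0,-0.1],[0,0,-0.1],[0,0,-0.1],[0,0,-0.1]], hand=[0.05,0.05,0.05,0.05,0.05])

```text
clock: 13.42
eef_pos: [496.4, 107.0, 123.8]
eef_rot: [-3.141, 0.001, 2.257]
wrist_force: [1.0, -7.9, 2.5]
finger_gap: 13.0
finger_force: 12.0
```

move_arm(dp=[[4.1,2.0,0],[4.0,2.0,0],[4.1,1.8,0],[0,0,0]], rotation=[[0,0,-0.1],[0,0,-0.1],[0,0,-0.1],[0,0,0]], hand=[0.05,0.05,0.05,0.05])

```text
clock: 13.92
eef_pos: [508.6, 113.4, 123.8]
eef_rot: [3.141, 0.0, 1.961]
wrist_force: [1.1, -1.8, 3.0]
finger_gap: 12.8
finger_force: 12.0
```

move_arm(dp=[[2.1,0.7,0],[2.2,0.6,0],[2.2,0.5,0],[2.2,0.4,0]], rotation=[[0,0,-0.05],[0,0,-0.05],[0,0,-0.05],[0,0,-0.05]], hand=[0.05,0.05,0.05,0.05])

```text
clock: 14.42
eef_pos: [516.7, 115.4, 123.8]
eef_rot: [-3.141, 0.0, 1.761]
wrist_force: [-2.7, -3.8, 5.4]
finger_gap: 13.0
finger_force: 12.0
```

move_arm(dp=[[2.2,0.2,0.3],[2.2,0.1,0],[2.3,0,0],[2.3,0,0]], rotation=[[0,0,-0.05],[0,0,-0.05],[0,0,-0.05],[0,0,-0.05]], hand=[0.05,0.05,0.05,0.05])

```text
clock: 14.92
eef_pos: [525.4, 115.7, 123.8]
eef_rot: [-3.14, 0.0, 1.561]
wrist_force: [-5.0, -3.2, 3.9]
finger_gap: 12.7
finger_force: 12.0
```

move_arm(dp=[[2.2,-0.1,0.3],[2.2,-0.2,0],[2.2,-0.4,0]], rotation=[[0,0,-0.05],[0,0,-0.05],[0,0,-0.05]], hand=[0.05,0.05,0.05])

```text
clock: 15.3
eef_pos: [531.8, 114.8, 123.8]
eef_rot: [-3.14, 0.001, 1.411]
wrist_force: [-5.8, -3.6, 3.4]
finger_gap: 13.1
finger_force: 12.0
```

move_arm(dp=[[2.2,-0.6,0.2],[2.2,-0.7,0],[2.1,-0.8,0]], rotation=[[0,0,-0.05],[0,0,-0.05],[0,0,-0.05]], hand=[0.05,0.05,0.05])

```text
clock: 15.68
eef_pos: [538.0, 113.0, 123.8]
eef_rot: [-3.139, 0.001, 1.261]
wrist_force: [-5.5, -1.3, 2.0]
finger_gap: 13.0
finger_force: 12.0
```

move_arm(dp=[[2.1,-0.8,0],[2.1,-0.9,0],[2.0,-1.0,0]], rotation=[[0,0,-0.05],[0,0,-0.05],[0,0,-0.05]], hand=[0.05,0.05,0.05])

```text
clock: 16.05
eef_pos: [544.0, 110.3, 123.8]
eef_rot: [-3.139, 0.002, 1.111]
wrist_force: [-8.1, -1.2, 3.7]
finger_gap: 12.8
finger_force: 12.0
```

move_arm(dp=[[0.6,-0.3,0],[0.6,-0.3,0]], rotation=[[0,0,-0.015],[0,0,-0.015]], hand=[0.05,0.05])

```text
clock: 16.3
eef_pos: [545.1, 109.6, 123.8]
eef_rot: [-3.139, 0.002, 1.082]
wrist_force: [-8.8, -1.8, 3.8]
finger_gap: 13.1
finger_force: 12.0
```

move_arm(dp=[[0.3,-0.9,0],[0.5,-0.3,0]], rotation=[[0,0,-0.015],[0,0,-0.015]], hand=[0.05,0.05])

```text
clock: 16.55
eef_pos: [546.1, 108.9, 123.8]
eef_rot: [-3.139, 0.001, 1.052]
wrist_force: [-5.7, 2.0, 2.2]
finger_gap: 12.8
finger_force: 12.0
```

move_arm(dp=[[0.8,-0.5,0],[0.8,-0.5,0]], rotation=[[0,0,-0.02],[0,0,-0.02]], hand=[0.05,0.05])

```text
clock: 16.8
eef_pos: [547.7, 108.0, 123.8]
eef_rot: [-3.139, 0.001, 1.012]
wrist_force: [-7.0, 1.3, 1.9]
finger_gap: 12.9
finger_force: 12.0
```

Run:
```python
from h import *
F=[]
for i in range(4):
    s,c=wrist(); F.append(s["wrist_force"])
np.savez("w9.npz",**c); F=np.array(F); p=s["eef_pos"]; d=p[:2]-[524.1,72.2]; f=np.arctan2(d[1],d[0]); t=np.array([np.sin(f),-np.cos(f)])
print(p.round(1),f,F.round(1).tolist(),(F[:,:2]@t).round(1),s["joints"].round(2),s["moment"].round(2))
```

```text
[547.8 107.9 123.9] 0.9852193964589536 [[-7.0, 1.3, 1.9], [-5.8, 2.1, 2.4], [-6.3, 1.0, 1.3], [-5.4, 1.0, 1.8]] [-6.6 -6.  -5.8 -5.1] [0.13 0.4  1.59 0.   1.16 0.69] [0.14 1.08 0.04]
```

move_arm(dp=[[0.7,-0.5,0],[0.8,-0.6,0]], rotation=[[0,0,-0.02],[0,0,-0.02]], hand=[0.05,0.05])

```text
clock: 17.25
eef_pos: [549.1, 106.9, 123.8]
eef_rot: [-3.139, 0.001, 0.972]
wrist_force: [-7.1, 2.7, 2.9]
finger_gap: 12.9
finger_force: 12.0
```

move_arm(dp=[[0.4,-0.3,0]], rotation=[[0,0,-0.01]], hand=[0.05])

```text
clock: 17.38
eef_pos: [549.5, 106.6, 123.8]
eef_rot: [-3.139, 0.001, 0.963]
wrist_force: [-7.1, 2.2, 3.4]
finger_gap: 13.0
finger_force: 12.0
```

The resistance is about 7.0–7.3 N while moving, so the joint is firm. I'll relax the push, let go and rise.

move_arm(dp=[[-0.5,0.4,0],[0,0,0],[0,0,0],[0,0,10],[0,0,40],[0,0,50],[0,0,40],[0,0,0]], rotation=[[0,0,0],[0,0,0],[0,0,0],[0,0,0],[0,0,0],[0,0,0],[0,0,0],[0,0,0]], hand=[0.05,0.35,0.35,0.35,0.35,0.35,0.35,0.35])

```text
clock: 18.38
eef_pos: [551.2, 106.7, 268.2]
eef_rot: [3.137, -0.004, 0.96]
wrist_force: [0.2, 0.6, -1.2]
finger_gap: 33.1
finger_force: 0.0
```

Run:
```python
from h import *
s,c=wrist(); print(s["eef_pos"].round(1),s["wrist_force"].round(1),s["finger_gap"],s["clock"])
q=proj(c,[526,14,130]); print(q); x=int(np.clip(q[0]-100,0,360)); y=int(np.clip(q[1]-75,0,270))
cv2.imwrite("pics/c9.png",cv2.resize(c["image"][:,:,::-1],None,fx=1.4,fy=1.4,interpolation=cv2.INTER_CUBIC))
```

```text
[551.2 106.7 268.2] [ 0.2  0.6 -1.2] 33.11844425676814 18.375
[307.45061424 277.12782036]
```

View pics/c9.png

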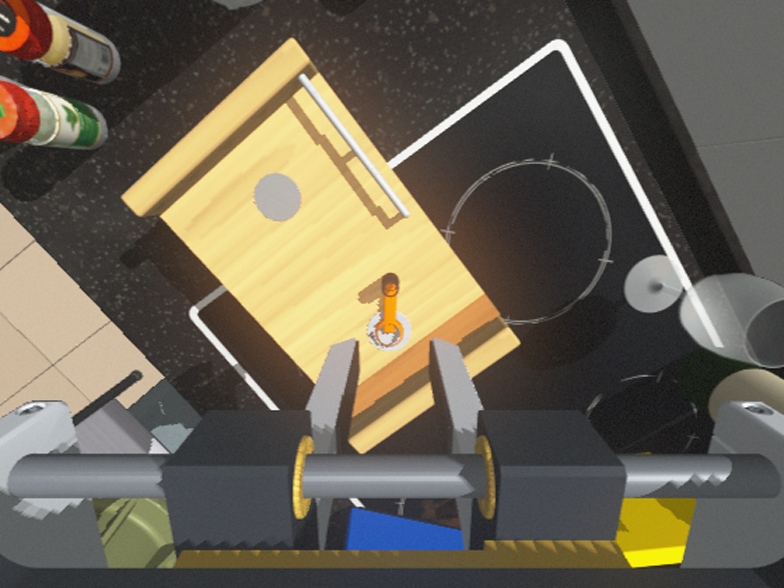

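The view shows the panel flush against the board along the strip from (355, 415) to (500, 320). The lever has swung round and the knob, at (390, 283), is free of the gripper. The glass and jars are still standing. Handing in.

```bash
python3 -c "
from cell import manip; print(manip.sign_off())"
```

```text
the job is handed in; nothing more can be done
None
```

The end panel is pushed home and the cam lever turned until the knob pushed back with about 7 N; I let go and handed the job in at about 18 s, with the wrist view showing the panel flush, though no verdict came back.

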